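# Lock the watch-case clamp with the extension bar

## Robot

A 7-joint arm with a two-finger parallel gripper is mounted at the origin on the work surface. World frame = base frame: x ahead of the robot, y to its left, z up, the work surface at z = 0. Lengths are in m, angles in rad, forces in N, time in s.
With the tool pointing down it reaches from about 0.4 to 0.875 m from the base axis. Payload 4.4 kg.
Tool frame: the origin (TCP) lies midway between the tips of the shut fingers; the grasp point (between the pads) lies 19 mm behind it; z points along the fingers, y is the direction in which the jaws open and shut (so a half turn about z gives the same grasp; the last joint's range is limited). The gripper opens to 85 mm and grips with 20 to 120 N. Pads are 22 mm wide; open, the fingers measure 114 mm over their backs; the gripper's body (76 mm by 85 mm) begins 54 mm behind the grasp point. The pads swing forward as they close: fully open they stand 13 mm farther back than shut.
Start: joints at [1.252, 0.628, 0.038, 1.517, -0.027, 0.996, -0.02], TCP at [0.163, -0.629, 0.231] pointing down, gripper open.
Joint ranges: [-3.06, 3.06], [-0.37, 2.12], [-1.25, 1.32], [0.18, 2.47], [-1.1, 4.24], [0.23, 1.98], [-2.94, 2.94]. Speed limits (rad/s): [2.57, 2.57, 3.14, 3.14, 3.14, 3.14, 3.14].

## Interface

Orientations are given as a unit quaternion [x, y, z, w].
In Python, from workcell import robot gives the robot as it stands. Calls block until the motion is done:
- robot.reach(position, orientation): joint-space move of the TCP to a pose.
- robot.move_linear(position, speed=0.15, orientation=None, until_force=None): straight line of the TCP; orientation=None keeps the orientation; speed is the mean speed in m/s. With until_force (N) it stops when the force on the tool has changed by that much, and returns True; else False.
- robot.goto_joints(angles): joint-space move.
- robot.move_gripper(opening, squeeze=None): finger opening in m; squeeze is the grip in N (None keeps the last); returns when the fingers have stopped.
- robot.pause(seconds).
- robot.solve_ik(position, orientation): joint angles nearest the present ones, or None.
- robot.get_image(name): name is "scene" or "side" or "wrist"; returns the picture (480x640x3 uint8, red, green, blue); there is no depth.
- robot.get_calibration(name): a dict with "vertical_fov" (degrees; the focal length in pixels is half the picture's height over the tangent of half this angle, whatever the lens; pixels are square), "cx", "cy" (the principal point, pixels), "rvec" (rotation vector, rad) and "tvec" (3), from world to camera coordinates, as OpenCV has them; the wrist camera has in their place "hand_eye" (4x4, takes a point from camera to tool coordinates, whose origin is the TCP and whose axes are the flange's). Camera axes: x right, y down, z forward; pixel columns grow to the right and rows downward; lengths in m; the calibration is good to about 2 mm. A picture is of the moment at which its call begins: read the wrist's pose just before it. get_calibration takes no time and is no camera call.
A pose or a line that the arm cannot do raises robot.Unreachable and nothing moves.
- robot.finish_job(): hands the job in, once; it reports no verdict.
Readings, each from a call of its own:
- robot.current_time_s(): time.
- robot.current_joints(): joint angles.
- robot.current_dq(): joint speeds.
- robot.current_effort(): joint torques, N m.
- robot.current_position(): TCP position.
- robot.current_tool_rot(): TCP orientation.
- robot.current_force(): force on the tool from outside, world axes, zero at the start.
- robot.current_torque(): the same for the moment, N m.
- robot.current_gripper_width(): finger opening in m.
Only numpy, scipy, OpenCV 4.12 (cv2) and the standard library are available. Lean on these libraries where they do the work, as an engineer would, in place of code of your own. Each camera call takes 0.05 s, during which the arm holds its last target. There are 200 camera calls.

## Task

Clamp the watch case in its fixture: slip the socket of the extension bar fully over the clamp lever's stub and with it swing the lever past its dead point, fully home against its stop but without straining it there; then draw the bar off and lay it back in the slot of the rest it came from. Work the lever only with the bar, never with the gripper, go gently, and leave everything else where it is.

Things in the scene. Friction and masses are not known exactly. Their poses are not given: they have to be found in the camera images.
- clamp: Push-type toggle clamp fixed to the bench, with its lever, link and plunger. Origin on the bench under the lever's upright pivot; +x the way the plunger pushes, z up. Dark steel plate: x -65 to +155, y +-48, 12 mm thick. Pivot post 102 mm high; beyond it guide, watch case (38 mm disc, at x 117) and V-stop, all under 103 mm. No gripper contact; over about 16 N sideways at the bar's grip strains it.
- pivot (a point): Point on the lever's upright pivot axis at the height of the stub's axis, 85 mm above the bench. Closing the lever takes up to 1.1 N m (most near 0.55 rad: 8 to 12 N at the middle of the grip of a fully seated bar), falling to the hinge's 0.4 N m friction at and past the dead point; left below 0.75 rad it springs back, left beyond it stays, so drive it home onto its rigid stop.
- stub_tip (a point): Free tip of the lever's stub, 85 mm from the pivot axis, 85 mm above the bench. The stub is a level round steel bar, 13 mm in diameter, with a hemispherical tip, pointing straight away from the pivot; a collar 22 mm in diameter ends 37 mm from the pivot axis, leaving 48 mm of bare stub.
- lever (a joint): Angle of the clamp lever in rad: 0 fully open, grows on closing (clockwise from above, level plane). In the clamp's frame the stub points along -x turned anticlockwise by 1.10 minus the value. 1.10 is the dead point (in line with the plunger), 1.17 the rigid stop; locked means resting on the stop (over 1.155), where it stays. Starts at 0.
- bar: Steel extension bar, 220 mm long, 0.3 to 0.6 kg. Origin on its axis at the middle of its grip, near its centre of mass; x towards the socket, z up. Grip flat-sided, 14 mm wide (y), 20 mm high, from x -115 to +52; socket a square tube 26 x 26 mm outside, from x 52 to 105. Starts level in one of the two slots of the rest, axis 50 mm above the bench.
- mouth (a point): Centre of the bar's open socket mouth, 105 mm from the bar's origin along its x. The bore is square, 18 x 18 mm, 47 mm deep. On the 13 mm stub it has 5 mm play in all: turned about the pivot, the bar runs ahead of the lever by about 0.03 rad unloaded and more under load.
- rest: Wooden rest fixed to the bench, plate 150 x 160 x 10 mm; origin on the bench. Two slots along its y axis, at x = +45 and -45 mm, each of two notched posts, 12 mm thick, at y = -80 and +42 mm: notch 20 mm wide (24 at its top), floor 40 mm and post tops 54 mm above the bench. One slot holds the extension bar (origin at y = 0, socket towards +y), the other the plain rod.
- rod: Round steel rod 14 mm thick, 200 mm long with a 22 mm brass collar and no socket, in the other slot of the rest; its axis 47 mm above the bench. Leave it.
- holder: Loose round movement holder, 52 mm across, 16 mm high, origin under its centre; stands on the bench under the path of the bar. Leave it.
- loupe: Black eyeglass loupe 38 mm across, 32 mm high, origin under its centre. Leave it.
- vial: Small amber glass jar 28 mm across, 50 mm high, origin under its centre. Leave it.
- dish: White bowl 64 mm across, 22 mm high, origin under its centre. Leave it.
- driver: Brass-handled screwdriver 130 mm long lying on the bench. Leave it.
- block: Dark wooden block 60 x 45 x 30 mm, origin under its centre. Leave it.
Mind the look-alikes: they are no part of the job. Leave any brown or green look-alike of the bar alone.

How it is judged:
By the outcome, as a careful person would: the job done as asked, in the order asked, and still so for the second after the job is handed in, with the robot touching nothing.
It also fails if it takes over 72 s, if anything falls off the work surface, if the arm or the gripper's body presses on something with over 40 N, if the wrist force passes 120 N, or if a joint passes its speed limit or range.

## Working session

There is one attempt and no reset: what is moved stays moved. The work goes in short steps, each a Python script; the robot and the scene stay as the last script left them, time stands still between calls to the robot, and variables do not carry over. Pictures are saved under pics/ and viewed, about 8 in all and at most 12, crops included, and the job is handed in when it is done.

```bash
ls; mkdir -p pics; cat > h.py <<'E'
import numpy as np, cv2
from scipy.spatial.transform import Rotation as R
from workcell import robot
def cal(n):
    c=robot.get_calibration(n); f=240/np.tan(np.radians(c["vertical_fov"])/2)
    return c,np.array([[f,0,c["cx"]],[0,f,c["cy"]],[0,0,1]])
def pose(n):
    c,K=cal(n)
    if n=="wrist":
        T=np.eye(4);T[:3,:3]=R.from_quat(robot.current_tool_rot()).as_matrix();T[:3,3]=robot.current_position()
        T=T@np.array(c["hand_eye"]); return K,T[:3,:3],T[:3,3]
    Rm=cv2.Rodrigues(np.array(c["rvec"],float))[0]; return K,Rm.T,-Rm.T@np.array(c["tvec"],float).ravel()
def cast(P,uv,z):
    K,Rm,o=P; uv=np.atleast_2d(np.array(uv,float))
    d=(Rm@np.linalg.inv(K)@np.c_[uv,np.ones(len(uv))].T).T
    return o+d*((z-o[2])/d[:,2])[:,None]
def proj(P,X):
    K,Rm,o=P; q=(K@Rm.T@(np.atleast_2d(X)-o).T).T; return q[:,:2]/q[:,2:]
def save(n,f,crop=None,s=1):
    im=robot.get_image(n); np.save("pics/"+f+".npy",im)
    if crop: im=im[crop[1]:crop[3],crop[0]:crop[2]]
    im=cv2.resize(im,None,fx=s,fy=s,interpolation=cv2.INTER_CUBIC) if s!=1 else im
    cv2.imwrite("pics/"+f+".png",cv2.cvtColor(im,cv2.COLOR_RGB2BGR))
E
python3 - <<'E'
from h import *
save("scene","scene0");save("side","side0")
for n in("scene","side"):
    K,Rm,o=pose(n);print(n,K[0,0],K[:2,2],o.round(3),Rm[:,2].round(3))
print(robot.get_calibration("wrist"))
print(robot.current_time_s(),robot.current_tool_rot(),robot.current_force())
E
```

```text
pics
scene 440.05584613354245 [323.50385836 240.28356171] [ 1.029 -0.115  1.031] [-0.477  0.211 -0.853]
side 563.503070665541 [323.53188442 236.91452158] [ 0.16  -0.822  1.357] [ 0.213  0.574 -0.79 ]
{'vertical_fov': 70.336487140297, 'cx': 323.0165038300644, 'cy': 241.01136296547529, 'hand_eye': array([[ 9.81183315e-04, -9.55372144e-01, -2.95403289e-01,
         7.51668933e-02],
       [ 9.99999369e-01,  7.75728432e-04,  8.12696976e-04,
         3.61311553e-04],
       [-5.47275322e-04, -2.95403900e-01,  9.55372302e-01,
        -1.42382202e-01],
       [ 0.00000000e+00,  0.00000000e+00,  0.00000000e+00,
         1.00000000e+00]])}
0.1 [ 9.92020836e-01  1.26071339e-01 -1.42028209e-04 -8.11760736e-04] [ 0.68842883  0.17276769 -0.65625494]
```

View pics/scene0.png

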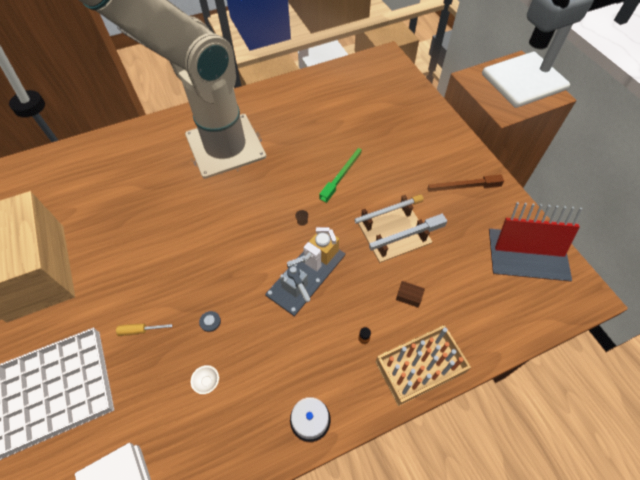

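View pics/side0.png

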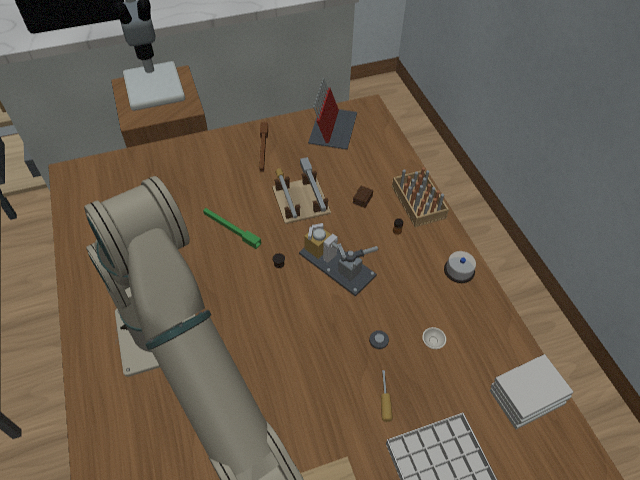

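```bash
python3 - <<'E'
from h import *
S=pose("scene");D=pose("side")
for nm,P,uv,z in [("plate",S,[(268,293),(294,312),(345,258)],.012),("plateD",D,[(300,252),(357,292),(376,272)],.012),
 ("tipS",S,[(307,297)],.085),("tipD",D,[(377,250)],.085),("postS",S,[(293,270)],.102),("postD",D,[(350,256)],.102),
 ("barS ends",S,[(372,246),(445,220)],.05),("barD",D,[(323,207),(306,160)],.05),
 ("restS",S,[(385,258),(431,242)],.01),("restD",D,[(283,220),(329,213),(274,186)],.01),
 ("ringS",S,[(209,321)],.016),("ringD",D,[(379,339)],.016),("loupeS",S,[(302,217)],.016),("vial",S,[(365,334)],.025),("dish",S,[(205,380)],.02),("block",S,[(410,293)],.03)]:
    print(nm,cast(P,uv,z)[:,:2].round(3).tolist())
E
```

```text
plate [[0.543, -0.056], [0.618, -0.015], [0.533, 0.166]]
plateD [[0.438, 0.124], [0.547, -0.06], [0.624, -0.014]]
tipS [[0.626, 0.019]]
tipD [[0.63, 0.01]]
postS [[0.555, 0.014]]
postD [[0.545, 0.004]]
barS ends [[0.549, 0.234], [0.558, 0.45]]
barD [[0.549, 0.238], [0.563, 0.447]]
restS [[0.576, 0.263], [0.585, 0.4]]
restD [[0.426, 0.259], [0.57, 0.241], [0.439, 0.405]]
ringS [[0.555, -0.213]]
ringD [[0.548, -0.217]]
loupeS [[0.367, 0.112]]
vial [[0.745, 0.115]]
dish [[0.689, -0.262]]
block [[0.698, 0.264]]
```

```bash
cat >> h.py <<'E'
def q(psi): return (R.from_euler("z",psi)*R.from_euler("x",np.pi)).as_quat()
def dump(f): np.savez("pics/"+f+".npz",*pose("wrist"))
def load(f):
    z=np.load("pics/"+f+".npz"); return z["arr_0"],z["arr_1"],z["arr_2"]
E
python3 - <<'E'
from h import *
robot.reach([.60,.03,.27],q(np.radians(100)));robot.pause(.3)
dump("wc");save("wrist","wc")
robot.reach([.53,.345,.27],q(np.radians(87)));robot.pause(.3)
dump("wr");save("wrist","wr")
print(robot.current_joints(),robot.current_time_s(),robot.current_force())
E
```

```text
[-0.37072187  0.59250803 -0.41943223  1.51346135  0.2594124   1.09097508
 -0.90047473] 4.8167 [0.415975   0.44543113 0.34493339]
```

View pics/wc.png

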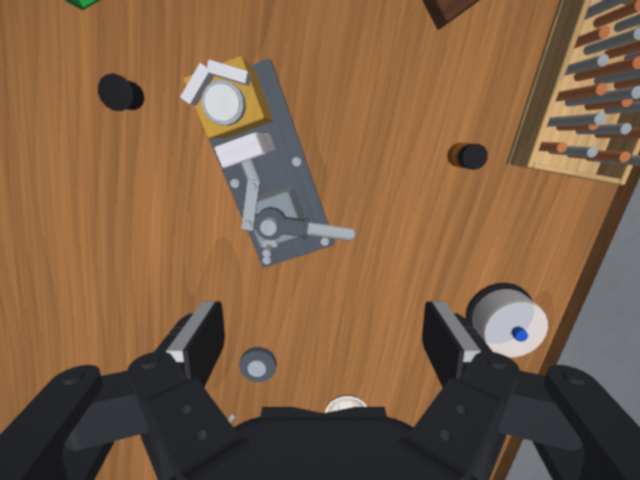

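View pics/wr.png

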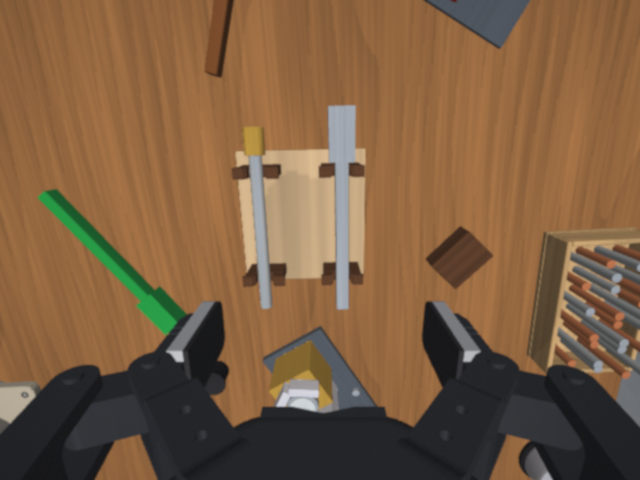

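```bash
python3 - <<'E'
from h import *
im=np.load("pics/wr.npy");P=load("wr")
hsv=cv2.cvtColor(im,cv2.COLOR_RGB2HSV)
m=((hsv[...,1]<60)&(hsv[...,2]>110)).astype(np.uint8)
def rows(m,r,a,b):
    x=np.where(m[r,a:b])[0]+a; return (x.min(),x.max(),len(x)) if len(x) else None
for r in list(range(102,112))+[125,150,160,163,166,200,240,260,290]+list(range(304,313)): print(r,rows(m,r,315,375))
def mid(r):
    a=rows(m,r,315,375);return ((a[0]+a[1])/2,r)
g=cast(P,[mid(r) for r in range(185,255,5)],.06); s=cast(P,[mid(r) for r in range(112,155,4)],.063)
for X in(g,s):
    l=cv2.fitLine(X[:,:2].astype(np.float32),2,0,.01,.01).ravel();print("line",l,np.degrees(np.arctan2(l[1],l[0])))
im=np.load("pics/wc.npy");P=load("wc");hsv=cv2.cvtColor(im,cv2.COLOR_RGB2HSV)
m=((hsv[...,1]<60)&(hsv[...,2]>110)).astype(np.uint8)
C=[]
for c in range(300,360,4):
    x=np.where(m[205:255,c])[0]+205; print(c,x.min() if len(x) else None,x.max() if len(x) else None,len(x))
    if len(x) and 312<=c<=346: C.append((c,(x.min()+x.max())/2))
print([c for c in range(335,365) if m[228:245,c].sum()>2][-1])
X=cast(P,C,.0885);l=cv2.fitLine(X[:,:2].astype(np.float32),2,0,.01,.01).ravel();print("stub",X[0],X[-1],l,np.degrees(np.arctan2(l[1],l[0])))
print("tip",cast(P,[(355,234.5)],.085),"post",cast(P,[(268,228)],.102))
big=cv2.resize(np.vstack([np.load("pics/wc.npy")[40:280,180:380]]),None,fx=2.5,fy=2.5,interpolation=cv2.INTER_CUBIC)
cv2.imwrite("pics/wcz.png",big[...,::-1])
E
```

```text
102 None
103 None
104 None
105 (np.int64(335), np.int64(354), 20)
106 (np.int64(328), np.int64(355), 28)
107 (np.int64(328), np.int64(355), 28)
108 (np.int64(328), np.int64(355), 28)
109 (np.int64(328), np.int64(355), 28)
110 (np.int64(328), np.int64(355), 28)
111 (np.int64(328), np.int64(355), 28)
125 (np.int64(328), np.int64(355), 28)
150 (np.int64(328), np.int64(355), 28)
160 (np.int64(329), np.int64(355), 27)
163 (np.int64(335), np.int64(348), 14)
166 (np.int64(335), np.int64(348), 14)
200 (np.int64(335), np.int64(348), 14)
240 (np.int64(336), np.int64(348), 13)
260 (np.int64(336), np.int64(348), 13)
290 (np.int64(336), np.int64(348), 13)
304 (np.int64(336), np.int64(348), 13)
305 (np.int64(336), np.int64(348), 13)
306 (np.int64(336), np.int64(348), 13)
307 (np.int64(336), np.int64(348), 13)
308 (np.int64(337), np.int64(348), 12)
309 (np.int64(338), np.int64(346), 9)
310 None
311 None
312 None
line [0.02965119 0.9995603  0.5498643  0.3345281 ] 88.30086
line [0.03700051 0.99931526 0.5527958  0.42108497] 87.87954
300 None None 0
304 None None 0
308 223 234 12
312 222 235 14
316 223 236 14
320 223 244 20
324 224 246 23
328 225 244 20
332 225 237 13
336 226 238 13
340 227 239 13
344 227 239 13
348 228 240 13
352 229 239 11
356 None None 0
354
stub [0.59138369 0.01559625 0.0885    ] [0.62327704 0.01656602 0.0885    ] [0.99684465 0.07937716 0.60757625 0.01459429] 4.5527654
tip [[0.63480133 0.01601325 0.085     ]] post [[0.55027358 0.01251378 0.102     ]]
```

View pics/wcz.png

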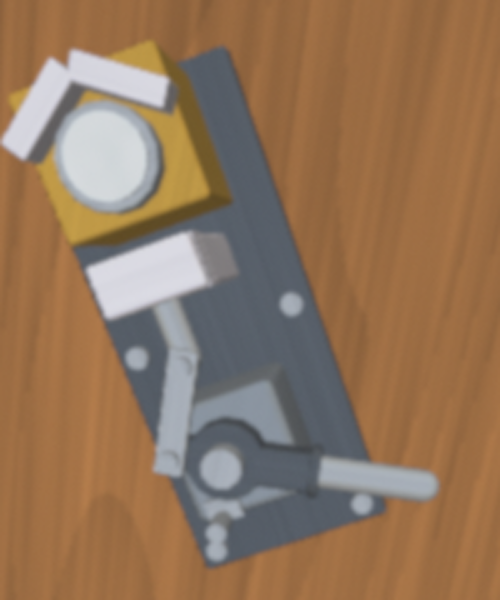

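```bash
python3 - <<'E'
from h import *
P=load("wc")
a,b=cast(P,[(270,59.2),(334,244.8)],.012)[:,:2];d=a-b;y=np.arctan2(d[1],d[0]);print("plate edge",a,b,np.linalg.norm(d),"yaw",np.degrees(y),"stub ang",np.degrees(y+np.pi+1.1)-360)
print("left bottom corner, edge",cast(P,[(208/2.5+180,567/2.5+40),(334,244.8)],.012)[:,:2])
Y=np.array([np.cos(y),np.sin(y)]);n=np.array([-Y[1],Y[0]])
print("pivot from plate", b+.065*Y+.048*n)
X=cast(P,[(312,228.5),(332,231),(336,232),(340,233),(344,233),(348,234)],.0885)[:,:2]
l=cv2.fitLine(X.astype(np.float32),2,0,.01,.01).ravel();print(X,np.degrees(np.arctan2(l[1],l[0])))
print("screws",cast(P,[(234/1+0,183),(296,161.5),(324.5,241.5)],.014)[:,:2])
# bar ends
P=load("wr");print("bar mouth top edge",cast(P,[(342,105.2)],.063),"tail",cast(P,[(342.5,309)],.06),"shoulder",cast(P,[(342,162)],.063))
# rest plate corners
print("rest",cast(P,[(236.5,151.5),(364,149),(365,278),(245,279)],.01)[:,:2])
im=cv2.cvtColor(np.load("pics/side0.npy"),cv2.COLOR_RGB2BGR)[200:320,270:430]
D=pose("side");S=pose("scene")
t=np.array([.6348,.016,.085]);p=np.array([.5503,.0125,.102]);print(proj(D,[t,p]),proj(S,[t,p]))
z=[cv2.resize(im,None,fx=2.5,fy=2.5,interpolation=cv2.INTER_CUBIC)]
s=cv2.cvtColor(np.load("pics/scene0.npy"),cv2.COLOR_RGB2BGR)[210:330,240:400]
z.append(cv2.resize(s,None,fx=2.5,fy=2.5,interpolation=cv2.INTER_CUBIC));cv2.imwrite("pics/two.png",np.hstack(z))
E
```

```text
plate edge [0.51826771 0.16963655] [ 0.62260308 -0.02097701] 0.21730025330090985 yaw 118.69479316711738 stub ang 1.7201506315079769
left bottom corner, edge [[ 0.54010541 -0.06514464]
 [ 0.62260308 -0.02097701]]
pivot from plate [0.54928862 0.01299342]
[[0.59138369 0.01559625]
 [0.61122887 0.01651594]
 [0.61530341 0.01619695]
 [0.61938526 0.01587738]
 [0.62327704 0.01656602]
 [0.6273697  0.01624649]] 1.0718955
screws [[ 0.49404302  0.03359843]
 [ 0.56136591  0.07029685]
 [ 0.6101887  -0.01820925]]
bar mouth top edge [[0.55418003 0.4455664  0.063     ]] tail [[0.54691097 0.22666979 0.06      ]] shoulder [[0.55224175 0.39257147 0.063     ]]
rest [[0.43485961 0.40670123]
 [0.58051573 0.40173447]
 [0.57900625 0.24211626]
 [0.42548877 0.24887194]]
[[377.86031264 248.02565064]
 [350.62650889 253.15841759]] [[307.23645547 300.87694505]
 [291.59022934 268.70814439]]
```

View pics/two.png

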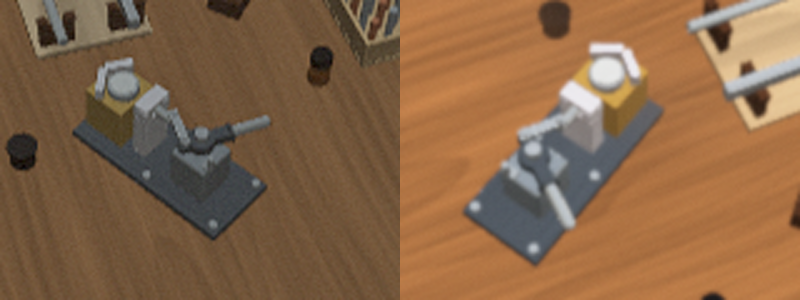

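```bash
cat >> h.py <<'E'
PIV=np.array([.5500,.0128]); A0=np.radians(1.7); BAR=np.array([.5505,.341]); BA=np.radians(88.1)
def pt(r,a,z): return [PIV[0]+r*np.cos(a),PIV[1]+r*np.sin(a),z]
def st(t=""): print(t,"t%.2f"%robot.current_time_s(),"p",np.round(robot.current_position(),4),"F",np.round(robot.current_force(),1),"M",np.round(robot.current_torque(),2),"w%.4f"%robot.current_gripper_width())
E
python3 - <<'E'
from h import *
S=pose("scene");D=pose("side")
for z in(.03,.05,.07): print(z,cast(S,[(310,414)],z)[0,:2].round(3),cast(D,[(461,262)],z)[0,:2].round(3))
for a in np.radians([1.7,-10,-20,-30,-40,-50,-60,-66]):
    print(np.degrees(a),np.round(robot.solve_ik(pt(.143,a,.066),q(a+np.pi)),2))
print(robot.solve_ik(pt(.23,A0,.15),q(A0+np.pi)))
robot.move_gripper(.045)
robot.reach([*BAR,.10],q(BA))
print(robot.move_linear([*BAR,.031],.08,until_force=6));st("down")
robot.move_gripper(.0,60);st("grip")
F0=np.array(robot.current_force())
robot.move_linear([*BAR,.045],.04);st("lift")
robot.move_linear([*BAR,.15],.12);robot.pause(.2);st("up")
E
```

```text
0.03 [ 0.856 -0.075] [ 0.864 -0.071]
0.05 [ 0.859 -0.076] [ 0.854 -0.083]
0.07 [ 0.863 -0.077] [ 0.843 -0.094]
1.7 [ 0.32  0.99 -0.73  1.49  0.75  0.96  0.96]
-10.0 [ 0.34  0.97 -0.68  1.5   0.71  0.93  0.83]
-20.0 [ 0.35  0.95 -0.64  1.52  0.67  0.9   0.71]
-29.999999999999996 [ 0.37  0.93 -0.6   1.55  0.63  0.86  0.59]
-40.0 [ 0.39  0.9  -0.55  1.59  0.6   0.82  0.46]
-50.0 [ 0.4   0.88 -0.51  1.64  0.56  0.78  0.33]
-59.99999999999999 [ 0.4   0.85 -0.46  1.69  0.52  0.73  0.2 ]
-66.0 [ 0.41  0.83 -0.43  1.73  0.5   0.7   0.13]
[ 0.25829926  1.01086676 -0.7728338   1.13221279  0.67538923  1.24121516
  1.12718955]
False
down t7.03 p [0.5509 0.3413 0.0314] F [0.  0.  0.8] M [-0.01  0.01  0.01] w0.0452
grip t7.42 p [0.5508 0.3413 0.0317] F [-0.6 -0.7  4.7] M [-0.06  0.15 -0.02] w0.0131
lift t7.92 p [0.5504 0.3409 0.0449] F [-0.   1.4 -4.9] M [-0.04  0.01  0.06] w0.0131
up t9.14 p [0.5501 0.3407 0.1491] F [ 0.1  0.4 -5.1] M [-0.02  0.02  0.02] w0.0128
```

```bash
python3 - <<'E'
from h import *
robot.reach(pt(.222,A0,.15),q(A0+np.pi))
robot.move_linear(pt(.222,A0,.066),.1);robot.pause(.3);st("pre")
save("scene","s1");save("side","d1");dump("w1");save("wrist","w1")
z=[]
for f,(u,v) in (("s1",(317,310)),("d1",(395,245))):
    im=np.load(f"pics/{f}.npy")[v-48:v+48,u-48:u+48,::-1]; z.append(cv2.resize(im,None,fx=4.1,fy=4.1,interpolation=cv2.INTER_CUBIC))
cv2.imwrite("pics/pre.png",np.hstack(z))
S=pose("scene");D=pose("side")
for P in(S,D): print(proj(P,[pt(.037,A0,.085),pt(.085,A0,.085),pt(.117,A0,.085),pt(.17,A0,.085)]).round(1).tolist())
E
```

```text
pre t12.18 p [0.7722 0.0194 0.0666] F [ 0.8  0.3 -5.1] M [0.04 0.01 0.01] w0.0131
[[298.5, 284.3], [307.0, 301.0], [312.9, 312.6], [323.1, 332.6]]
[[362.4, 253.0], [378.0, 248.2], [388.3, 245.0], [405.2, 239.9]]
```

View pics/pre.png

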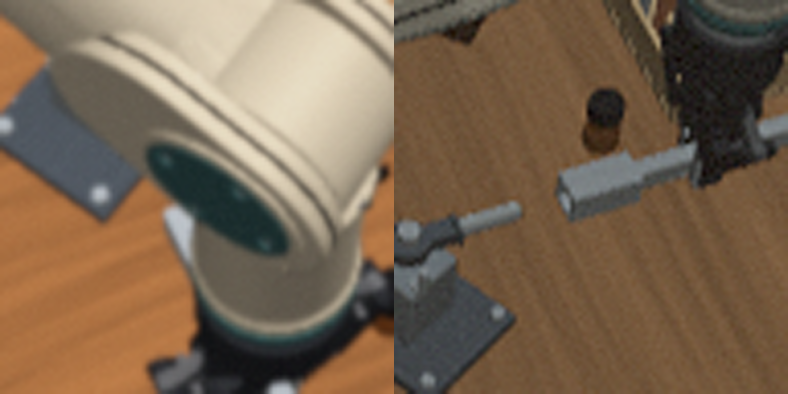

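View pics/w1.png

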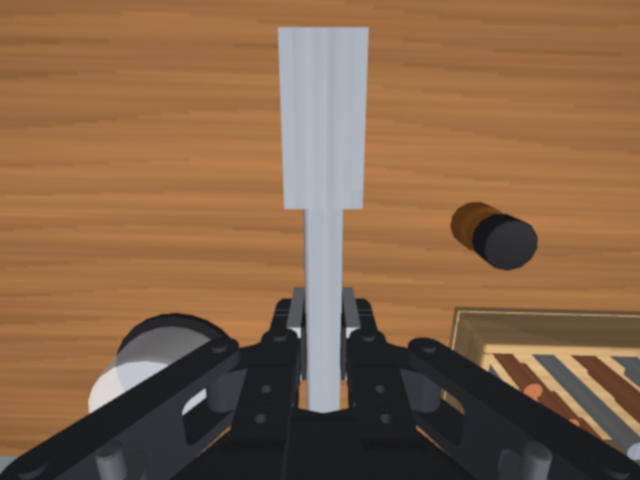

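```bash
python3 - <<'E'
from h import *
print(robot.move_linear(pt(.172,A0,.066),.04,until_force=4));st("in1")
save("side","d2")
im=np.load("pics/d2.npy")[197:293,327:447,::-1];cv2.imwrite("pics/d2z.png",cv2.resize(im,None,fx=6,fy=6,interpolation=cv2.INTER_CUBIC))
E
```

```text
False
in1 t13.73 p [0.7222 0.0179 0.066 ] F [-0.   0.8 -4.5] M [-0.   -0.02  0.05] w0.0128
```

View pics/d2z.png

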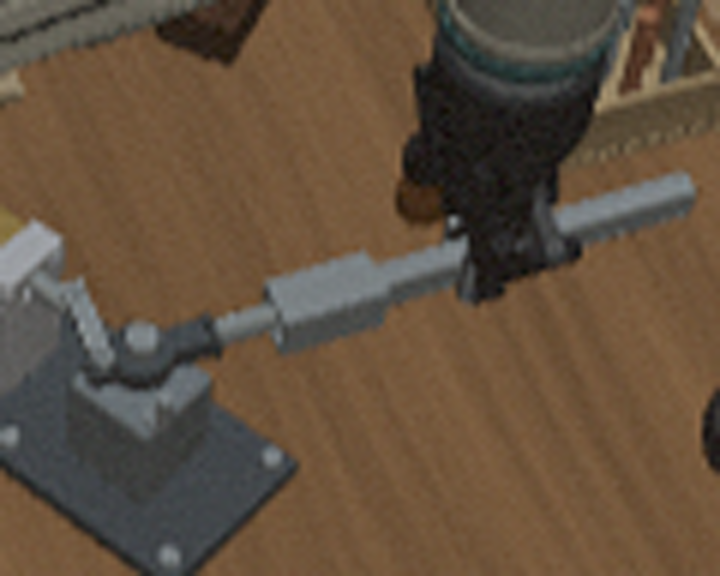

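```bash
python3 - <<'E'
from h import *
print(robot.move_linear(pt(.150,A0,.066),.04,until_force=5));st("in2")
print(robot.move_linear(pt(.139,A0,.066),.02,until_force=4));st("seat")
p=np.array(robot.current_position());print("r",np.hypot(*(p[:2]-PIV)))
E
```

```text
False
in2 t14.48 p [0.7002 0.0171 0.0662] F [ 0.9 -0.3 -4.7] M [-0.01 -0.   -0.01] w0.0127
True
seat t14.93 p [0.6928 0.017  0.0654] F [ 2.7  0.8 -4. ] M [ 0.1  -0.64  0.03] w0.0129
r 0.1428620654202498
```

```bash
cat >> h.py <<'E'
def read(a):
    F=np.mean([np.array(robot.current_force()) for _ in range(3)],0);M=np.array(robot.current_torque());p=np.array(robot.current_position())[:2]-PIV
    t=np.array([np.sin(a),-np.cos(a)]);n=-np.array([np.cos(a),np.sin(a)])
    T=p[0]*F[1]-p[1]*F[0]+M[2]
    return F[:2]@t,F[:2]@n,F[2],M[2],T,np.hypot(*p),np.degrees(np.arctan2(p[1],p[0]))
def swing(r,a0,a1,step,v,Tmax,Fmax):
    n=max(1,int(round(abs(a1-a0)/step)))
    for d in np.linspace(a0,a1,n+1)[1:]:
        a=np.radians(d); robot.move_linear(pt(r,a,.066),v,orientation=q(a+np.pi)); x=read(a)
        print("%.1f"%d,"t%.1f"%robot.current_time_s(),"Ft %.1f Fr %.1f Fz %.1f Mz %.2f T %.2f r %.4f a %.2f"%x)
        if abs(x[4])>Tmax or abs(x[0])>Fmax: print("STOP");break
    return d
E
python3 - <<'E'
from h import *
swing(.1432,1.7,-28.3,3,.04,1.7,13.5);st()
E
```

```text
-1.3 t15.3 Ft -3.2 Fr -1.3 Fz -4.5 Mz -0.23 T 0.22 r 0.1429 a -0.91
-4.3 t15.6 Ft -5.0 Fr -1.4 Fz -5.5 Mz -0.33 T 0.38 r 0.1428 a -3.77
-7.3 t15.9 Ft -4.7 Fr -0.6 Fz -5.3 Mz -0.37 T 0.31 r 0.1427 a -6.65
-10.3 t16.3 Ft -6.0 Fr -0.1 Fz -5.5 Mz -0.42 T 0.44 r 0.1426 a -9.45
-13.3 t16.6 Ft -6.2 Fr -0.9 Fz -5.8 Mz -0.44 T 0.44 r 0.1426 a -12.34
-16.3 t16.9 Ft -7.8 Fr -0.3 Fz -4.6 Mz -0.44 T 0.66 r 0.1426 a -15.22
-19.3 t17.3 Ft -7.7 Fr 0.7 Fz -6.9 Mz -0.50 T 0.61 r 0.1426 a -18.10
-22.3 t17.6 Ft -8.2 Fr -0.3 Fz -7.5 Mz -0.48 T 0.69 r 0.1425 a -21.02
-25.3 t17.9 Ft -9.0 Fr 0.7 Fz -6.1 Mz -0.47 T 0.81 r 0.1425 a -24.00
-28.3 t18.3 Ft -8.7 Fr 1.3 Fz -6.6 Mz -0.46 T 0.78 r 0.1425 a -26.89
 t18.27 p [ 0.6771 -0.0517  0.0662] F [ 3.   8.3 -6.6] M [ 1.49 -0.92 -0.46] w0.0132
```

```bash
python3 - <<'E'
from h import *
swing(.1432,-28.3,-61.3,3,.04,1.7,13.5);st()
E
```

```text
-31.3 t18.6 Ft -8.8 Fr 0.2 Fz -7.2 Mz -0.44 T 0.81 r 0.1425 a -29.88
-34.3 t18.9 Ft -8.8 Fr 1.0 Fz -7.7 Mz -0.49 T 0.76 r 0.1425 a -32.83
-37.3 t19.3 Ft -9.0 Fr 1.2 Fz -7.2 Mz -0.46 T 0.83 r 0.1424 a -35.82
-40.3 t19.6 Ft -8.4 Fr 0.9 Fz -7.2 Mz -0.54 T 0.66 r 0.1424 a -38.85
-43.3 t19.9 Ft -8.4 Fr 1.2 Fz -6.8 Mz -0.53 T 0.67 r 0.1425 a -41.88
-46.3 t20.3 Ft -9.2 Fr 1.9 Fz -7.5 Mz -0.51 T 0.80 r 0.1424 a -44.93
-49.3 t20.6 Ft -8.2 Fr 1.2 Fz -7.3 Mz -0.48 T 0.70 r 0.1423 a -47.99
-52.3 t20.9 Ft -7.4 Fr 2.6 Fz -7.2 Mz -0.53 T 0.53 r 0.1424 a -51.12
-55.3 t21.3 Ft -7.3 Fr 2.6 Fz -7.5 Mz -0.46 T 0.58 r 0.1424 a -54.24
-58.3 t21.6 Ft -7.1 Fr 2.3 Fz -7.1 Mz -0.32 T 0.69 r 0.1425 a -57.45
-61.3 t21.9 Ft -5.5 Fr 2.1 Fz -6.4 Mz -0.31 T 0.47 r 0.1425 a -60.72
 t21.93 p [ 0.6197 -0.1115  0.0661] F [ 3.8  4.4 -6.4] M [ 0.75 -0.81 -0.31] w0.0132
```

```bash
python3 - <<'E'
from h import *
swing(.1432,-61.3,-73.3,.8,.025,1.2,8.6);st()
save("scene","s3");save("side","d3")
z=[np.load(f"pics/{f}.npy")[v-48:v+72,u-60:u+60,::-1] for f,(u,v) in (("s3",(290,270)),("d3",(360,262)))]
cv2.imwrite("pics/lk.png",np.hstack([cv2.resize(i,None,fx=3.3,fy=3.3,interpolation=cv2.INTER_CUBIC) for i in z]))
E
```

```text
-62.1 t22.2 Ft -5.6 Fr 2.8 Fz -5.8 Mz -0.36 T 0.44 r 0.1425 a -61.43
-62.9 t22.4 Ft -5.3 Fr 2.4 Fz -6.3 Mz -0.35 T 0.41 r 0.1425 a -62.28
-63.7 t22.7 Ft -4.9 Fr 1.8 Fz -6.7 Mz -0.25 T 0.45 r 0.1425 a -63.16
-64.5 t22.9 Ft -5.5 Fr 2.8 Fz -6.1 Mz -0.27 T 0.51 r 0.1426 a -64.07
-65.3 t23.2 Ft -3.9 Fr 2.6 Fz -6.4 Mz -0.27 T 0.29 r 0.1427 a -65.08
-66.1 t23.4 Ft -2.4 Fr 1.8 Fz -4.7 Mz -0.20 T 0.15 r 0.1431 a -66.10
-66.9 t23.7 Ft -3.1 Fr 2.1 Fz -4.7 Mz -0.14 T 0.30 r 0.1434 a -67.03
-67.7 t23.9 Ft -4.0 Fr 1.6 Fz -6.5 Mz -0.30 T 0.27 r 0.1433 a -67.50
-68.5 t24.2 Ft -6.5 Fr 2.2 Fz -6.7 Mz -0.35 T 0.58 r 0.1431 a -67.96
-69.3 t24.4 Ft -7.6 Fr 3.0 Fz -6.9 Mz -0.49 T 0.60 r 0.1430 a -68.39
-70.1 t24.7 Ft -8.7 Fr 2.7 Fz -7.4 Mz -0.56 T 0.69 r 0.1428 a -68.81
STOP
 t24.68 p [ 0.6016 -0.1204  0.0665] F [ 7.3  5.5 -7.4] M [ 0.93 -1.59 -0.56] w0.0132
```

View pics/lk.png

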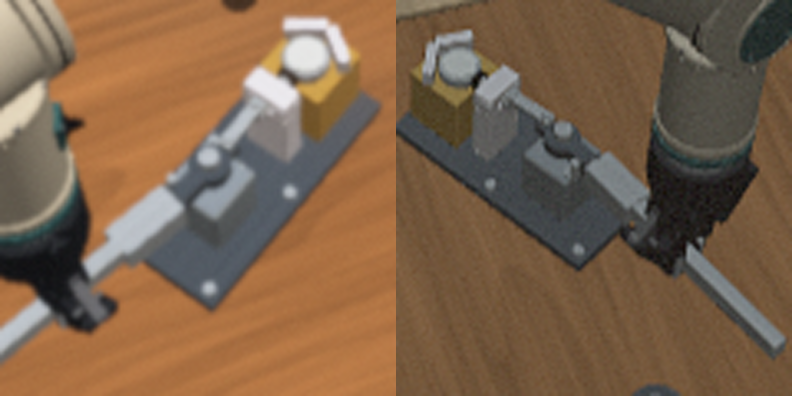

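```bash
python3 - <<'E'
from h import *
swing(.1432,-70.1,-71.3,.6,.02,1.5,10.5)
print("back");swing(.1432,-71.3,-65.9,.9,.025,9,99);st()
E
```

```text
-70.7 t25.0 Ft -9.9 Fr 2.2 Fz -8.9 Mz -0.63 T 0.79 r 0.1427 a -69.15
-71.3 t25.3 Ft -10.4 Fr 2.7 Fz -10.5 Mz -0.72 T 0.77 r 0.1426 a -69.49
back
-70.4 t25.5 Ft -9.6 Fr 3.1 Fz -8.7 Mz -0.57 T 0.81 r 0.1428 a -68.97
-69.5 t25.8 Ft -7.1 Fr 2.7 Fz -7.4 Mz -0.43 T 0.59 r 0.1430 a -68.49
-68.6 t26.0 Ft -6.3 Fr 2.3 Fz -6.4 Mz -0.34 T 0.57 r 0.1432 a -68.00
-67.7 t26.3 Ft -5.7 Fr 2.8 Fz -5.3 Mz -0.29 T 0.53 r 0.1433 a -67.54
-66.8 t26.5 Ft -3.3 Fr 1.1 Fz -4.0 Mz -0.15 T 0.31 r 0.1436 a -67.02
-65.9 t26.8 Ft -0.1 Fr -0.5 Fz -4.6 Mz -0.01 T 0.00 r 0.1438 a -66.46
 t26.78 p [ 0.6074 -0.119   0.0656] F [ 0.3 -0.4 -4.6] M [ 0.02 -0.02 -0.01] w0.0129
```

```bash
python3 - <<'E'
from h import *
a=np.radians(-65.2)
robot.move_linear(pt(.1445,a,.066),.02,orientation=q(a+np.pi));print(np.round(read(a),2))
for r in(.16,.175,.192,.22):
    h=robot.move_linear(pt(r,a,.066),.05,until_force=6);print(r,h,np.round(read(a),2))
    if h: break
st()
E
```

```text
[-9.300e-01 -6.000e-02 -4.670e+00  5.000e-02  1.800e-01  1.400e-01
 -6.534e+01]
0.16 False [-7.400e-01  4.500e-01 -4.170e+00  2.000e-02  1.300e-01  1.600e-01
 -6.531e+01]
0.175 False [-3.300e-01 -2.600e-01 -4.450e+00  1.000e-02  7.000e-02  1.800e-01
 -6.527e+01]
0.192 False [-3.000e-02  7.000e-01 -4.550e+00  2.000e-02  2.000e-02  1.900e-01
 -6.527e+01]
0.22 False [-3.80e-01  4.70e-01 -4.92e+00  3.00e-02  1.20e-01  2.20e-01 -6.52e+01]
 t29.15 p [ 0.6421 -0.1866  0.0659] F [ 0.1  0.6 -4.9] M [0.04 0.04 0.03] w0.0134
```

```bash
python3 - <<'E'
from h import *
p=robot.current_position();robot.move_linear([p[0],p[1],.17],.15)
robot.reach([*BAR,.15],q(BA));robot.pause(.3);st("over")
save("scene","s4");save("side","d4");dump("w4");save("wrist","w4")
z=[np.load(f"pics/{f}.npy")[v-45:v+45,u-60:u+60,::-1] for f,(u,v) in (("s4",(285,280)),("d4",(355,262)))]
w=np.load("pics/w4.npy")[...,::-1]
cv2.imwrite("pics/chk.png",np.vstack([np.hstack([cv2.resize(i,None,fx=3.3,fy=3.3,interpolation=cv2.INTER_CUBIC) for i in z]),cv2.copyMakeBorder(cv2.resize(w,(373,280)),0,0,0,792-373,cv2.BORDER_CONSTANT)]))
for n,o in(("scene",(225,235)),("side",(295,217))):
    for d in(-62,-65.3,-68): 
        a=np.radians(d);print(n,d,((proj(pose(n),[pt(.04,a,.085),pt(.085,a,.085)])-o)*3.3).round(0).tolist())
E
```

```text
over t32.23 p [0.5509 0.3404 0.15  ] F [ 0.2 -0.3 -5.4] M [0.06 0.01 0.02] w0.0129
scene -62 [[186.0, 161.0], [145.0, 207.0]]
scene -65.3 [[184.0, 159.0], [140.0, 203.0]]
scene -68 [[182.0, 157.0], [136.0, 199.0]]
side -62 [[218.0, 158.0], [260.0, 189.0]]
side -65.3 [[216.0, 159.0], [256.0, 192.0]]
side -68 [[215.0, 161.0], [252.0, 195.0]]
```

View pics/chk.png

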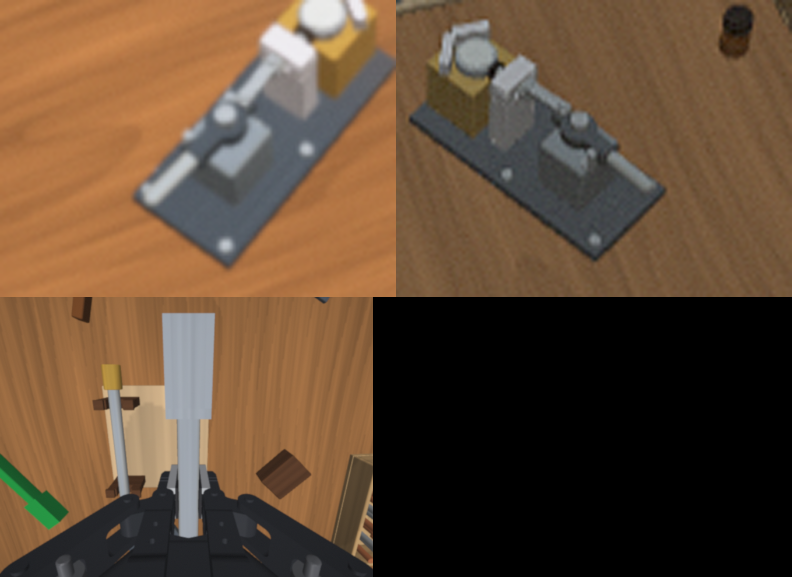

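```bash
python3 - <<'E'
from h import *
B=[.5508,.3413]
h=robot.move_linear([*B,.062],.1,until_force=5);st(h)
if not h:
    h=robot.move_linear([*B,.036],.04,until_force=5);st(h)
    h=robot.move_linear([*B,.029],.015,until_force=2.5);st(h)
E
```

```text
False t33.41 p [0.5513 0.3418 0.0627] F [-0.9 -0.2 -4.8] M [-0.04 -0.01  0.09] w0.0132
False t34.21 p [0.5509 0.3415 0.0361] F [ 0.4 -0.1 -4.8] M [-0.04 -0.03  0.01] w0.0130
True t34.58 p [0.5511 0.3414 0.0317] F [0.2 0.3 4.3] M [-0.08  0.07  0.03] w0.0132
```

Bar touches the floor of the slot at the pick height. Release slowly and retreat.

```bash
python3 - <<'E'
from h import *
robot.move_gripper(.045);st("rel")
p=robot.current_position();robot.move_linear([p[0],p[1],.13],.08)
robot.reach([.53,.345,.27],q(np.radians(87)));robot.pause(.3);dump("w5");save("wrist","w5")
robot.reach([.60,.03,.27],q(np.radians(100)));robot.pause(.3);dump("w6");save("wrist","w6");st()
P=load("w5");hsv=cv2.cvtColor(np.load("pics/w5.npy"),cv2.COLOR_RGB2HSV);m=(hsv[...,1]<60)&(hsv[...,2]>110)
for r in(104,105,106,108,150,166,200,240,290,307,308,309,310):
    x=np.where(m[r,315:375])[0]+315;print(r,(x.min(),x.max()) if len(x) else None)
a=np.load("pics/w5.npy")[80:330,220:470,::-1];b=np.load("pics/w6.npy")[40:290,180:430,::-1]
cv2.imwrite("pics/end.png",cv2.resize(np.hstack([a,b]),None,fx=1.6,fy=1.6,interpolation=cv2.INTER_CUBIC))
# change elsewhere
for n in("scene",):
    pass
E
```

```text
rel t34.99 p [0.5497 0.3403 0.0298] F [-0.  -0.1 -0.1] M [0.03 0.01 0.01] w0.0453
 t38.94 p [0.6    0.0308 0.27  ] F [0.8 0.5 0.5] M [-0.01  0.02  0.06] w0.0448
104 None
105 (np.int64(331), np.int64(356))
106 (np.int64(330), np.int64(357))
108 (np.int64(330), np.int64(357))
150 (np.int64(330), np.int64(357))
166 (np.int64(337), np.int64(350))
200 (np.int64(337), np.int64(350))
240 (np.int64(337), np.int64(350))
290 (np.int64(338), np.int64(350))
307 (np.int64(338), np.int64(349))
308 (np.int64(338), np.int64(349))
309 (np.int64(339), np.int64(349))
310 None
```

View pics/end.png

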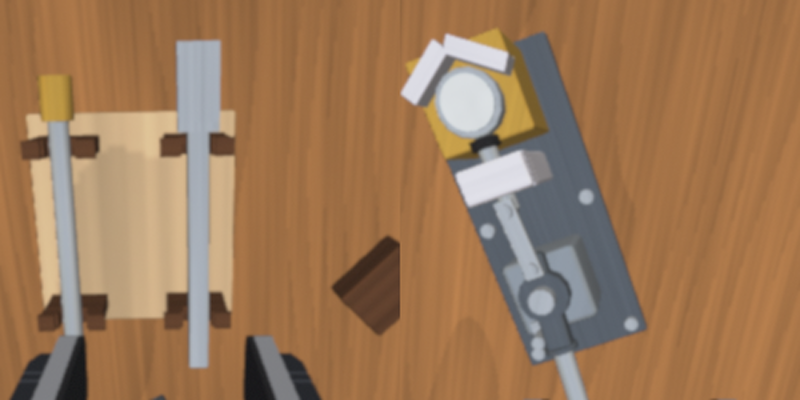

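```bash
python3 - <<'E'
from h import *
P=load("w6");hsv=cv2.cvtColor(np.load("pics/w6.npy"),cv2.COLOR_RGB2HSV);m=(hsv[...,1]<60)&(hsv[...,2]>110)
C=[]
for r in range(264,318,4):
    x=np.where(m[r,265:320])[0]+265
    if len(x): C.append(((x.min()+x.max())/2,r)); print(r,x.min(),x.max())
X=cast(P,C[:9],.0885)[:,:2];d=X[-1]-X[0];l=cv2.fitLine(X.astype(np.float32),2,0,.01,.01).ravel()
e=[np.degrees(np.arctan2(*(v[::-1]))) for v in (d,X[-1]-PIV)];print(e,l,"lever≈",[np.radians(118.7+180+63.03-360-k)for k in e])
E
```

```text
264 265 289
268 278 290
272 279 291
276 281 293
280 282 294
284 283 295
288 284 296
292 265 297
296 265 297
300 291 293
[np.float64(-75.4481785398137), np.float64(-73.67854313447)] [ 0.21455674 -0.9767115   0.572782   -0.04233471] lever≈ [np.float64(1.347013326211779), np.float64(1.316127361828667)]
```

```bash
python3 - <<'E'
from h import *
P=load("w6")
X=cast(P,[(284,268),(285,272),(287,276),(288,280),(289,284),(290,288)],.0885)[:,:2]
d=X[-1]-X[0];v=X.mean(0)-PIV
for k in(d,v):
    e=np.degrees(np.arctan2(k[1],k[0]));print(e,"lever",np.radians(118.7+243.03-360-e))
E
```

```text
-66.04483326979897 lever 1.1828939905481868
-64.50181936184573 lever 1.155963317450338
```

```bash
python3 -c "
from h import *
robot.finish_job();st()"
```

```text
the job is handed in; nothing more can be done
the job is handed in; nothing more can be done
```

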